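Start the hold-down bolt of the engine stand with its square key

ROBOT

A 6-joint arm with a two-finger parallel gripper is mounted at the origin on the work surface. World frame = base frame: x ahead of the robot, y to its left, z up, the work surface at z = 0. Lengths are in m, angles in rad, forces in N, time in s.
With the tool pointing down it reaches from about 0.35 to 0.775 m from the base axis. Payload 7.3 kg.
Tool frame: the origin (TCP) lies on the front face of the gripper's body, between the roots of the fingers; the fingertips stand 66 mm ahead of it and the grasp point (between the pads) lies 47 mm ahead of it; z points along the fingers, y is the direction in which the jaws open and shut (so a half turn about z gives the same grasp; the last joint's range is limited). The gripper opens to 92 mm and grips with 3 to 60 N. Pads are 19 mm wide; open, the fingers measure 130 mm over their backs; the gripper's body (75 mm by 190 mm) begins 47 mm behind the grasp point.
Start: joints at [1.098, 0.342, 1.524, -0, 1.275, -0.146], TCP at [0.169, 0.497, 0.292] pointing down, gripper open.
Joint ranges: [-2.53, 2.53], [-0.77, 2.02], [0.04, 2.7], [-1, 4.14], [0.28, 2.66], [-3.11, 3.11]. Speed limits (rad/s): [2.57, 2.57, 3.14, 3.14, 3.14, 3.14].

INTERFACE

Orientations are given as [roll, pitch, yaw] about the fixed x, y, z axes, in that order (R = Rz(yaw) Ry(pitch) Rx(roll)).
In Python, from cell import observe, read_camera, hand_in, search_frame, tip_of gives the robot as it stands. The module is installed in compiled form; this text tells all that it offers.
- The arm moves only by the tool apply_moves, never from a script. Its argument "motion" is a list of rows, each an object with "offset": the shift along the tool's x, y, z in mm, a list of three; "rotation": the turn, a rotation vector about the tool's x, y, z in rad, a list of three. In form: [{"offset": [x, y, z], "rotation": [rx, ry, rz]}, ...]. A call has 1 to 12 rows; each row shifts and turns the pose as measured when the row begins, along the tool's axes as they then stand; what a row does not reach is not made up. A row lasts 1/12 s, in which the tool goes at most 41.7 mm and 7.16 degrees, less where a joint would pass 70% of its speed; a pose out of reach is approached as far as the arm can. A call with a gripper value outside its range is refused whole. "grip" is the closure, from 0 (fully open) to 1 (shut), set as the call begins (left out, the last holds). The fingers move at their own pace and stop on an object; "grip_force" is the grip in N (left out, the last holds). Time passes only in rows, so rows that do not move let the fingers close. It gives the time, the measured TCP pose, the force and the opening at its end, in the units of the state.
- observe(): the state, without advancing time (a new reading comes with each control period).
- read_camera(name): name is "scene" or "top" or "wrist"; returns a dict with "img" (400x640x3 uint8, red, green, blue), "camera_matrix" (3x3 intrinsics, pixels), "D" ([k1, k2, p1, p2, k3] as OpenCV has them; the pictures are not rectified), "R" (3x3) and "t" (3): a world point X has camera coordinates R X + t; the wrist camera has in their place "tool_from_camera" (4x4, takes a point from camera to tool coordinates, whose origin is the TCP and whose axes are the flange's). Camera axes: x right, y down, z forward; pixel columns grow to the right and rows downward; lengths in m; the calibration is good to about 2 mm. A picture is of the moment at which its call begins: read the wrist's pose just before it. There is no depth.
- hand_in(): hands the job in, once; it reports no verdict.
Trained networks look in a picture, given as the dict that the camera call returned (one of the last four; its "shot" number tells which), for a name from the list of things; names that differ only in an ending like _2 or _b are one class to them, and where a whole thing is asked for, a point or a joint stands for the part that bears it (a point fixed in the world has none). Each returns a list of dicts, best first, with "score" (0 to 1); they miss things now and then, are a little off and sometimes report something else, mostly with a low value. They report only what shows in the picture. A call takes as long as a camera call. They do not tell look-alikes from the thing itself.
- search_frame(query, picture): "location" ([x, y, z] in m, in world coordinates, good to about 4 mm: the middle of the surface that is visible of it).
- tip_of(query, picture): "location" ([x, y, z] in m, in world coordinates, good to about 4 mm: a listed point, or the origin of a listed thing).
The state is a dict: "time": time; "qpos": joint angles; "qvel": joint speeds; "joint_efforts": joint torques, N m; "tool_pos": TCP position; "tool_rot": TCP orientation; "contact_force": force on the tool from outside, world axes, zero at the start; "torque": the same for the moment, N m; "opening": finger opening in m.
Only numpy, scipy, OpenCV 4.12 (cv2) and the standard library are available. Lean on these libraries where they do the work, as an engineer would, in place of code of your own. Each camera call takes 0.05 s, during which the arm holds its last target.

TASK

The big hold-down bolt of the model-engine stand is resting on top of its thread: take the yellow-handled square key out of its wooden block and push it fully home in the bolt's square socket. With the key, turn the bolt backward (anticlockwise seen from above) until you feel it drop into the thread, then forward (clockwise) one full turn from there, within about a tenth of a turn, the key staying home in the socket as the bolt sinks. Finish while still gripping the key there, upright, holding the bolt started; do not turn the bolt head with the fingers, and leave the wheel, muffler, screwdriver and jar where they are.

Things in the scene. Friction and masses are not known exactly. Their poses are not given: they have to be found in the camera images.
- stand: Fixed engine stand, left or right of centre: dark wood base 235 x 110 x 18 mm with an aluminium boss (52 mm diameter, top 60 mm above the table) and a finned model engine, its cylinder 56 mm across, centred 110 mm along the stand's +x from the boss, up to 132 mm above the table. Origin: on the table, on the boss axis; x to the engine (yaw within 0.3 rad), z up.
- bolt_head: Round steel head of the bolt, 40 mm diameter, 28 mm tall, on a 25 mm threaded shank in the boss. Origin: centre of the mouth of its square socket, in its flat top, 106 mm above the table while the bolt is up; z up. The socket is 13.4 mm wide and 26 mm deep with sides along the head's x and y; a red mark on the top lies towards its x. It turns and sinks with the bolt.
- bolt (a joint): Bolt angle, rad, growing as it is turned forward (clockwise from above). 0: where it drops into the thread when turned back. Starts at 0.6 to 1.4, up on the thread's crest, where forward jams at about 2. After the drop it sinks 6 mm per turn; one turn forward of the drop is 6.28. Hard stops at -0.3 and 8.2. Takes 0.02 to 0.03 Nm to turn; stays where left.
- bolt_lift (a joint): Height of the bolt, m: 0 while up on the crest, about -0.0055 when it has dropped into the thread, about -0.0115 one turn later. The bolt weighs about 0.4 kg and falls by its own weight at the drop; a light push down on the key helps it.
- key: Loose square key, about 0.14 kg, 100 mm long, upright in the block. Origin: centre of the drive's tip; z up. From the tip: drive 12 mm square to 24 mm (first 4 mm tapered to 8 mm), round shoulder 24 mm across to 40 mm, yellow handle 26 mm square to 100 mm, all sides along x and y: fits the socket four ways. Home, the shoulder sits on the bolt head. Play about 0.1 rad; let go, it stays standing there.
- key_tip (a point): Centre of the tip of the key's square drive.
- key_grip (a point): Centre of the key's yellow handle, on the key's axis, 70 mm above its tip and 30 mm below its top.
- key_rack: Fixed light wooden block 90 x 70 x 40 mm, on the side that the stand does not take; a square hole 14.5 mm wide and 32 mm deep in the middle of its top holds the key, with the key's shoulder on its top and the key's sides along the block's. Origin: centre of its underside, on the table; z up.
- wheel: Bystander: black rubber model wheel lying flat, 68 mm diameter, 26 mm thick. Origin: centre of its underside.
- muffler: Bystander: aluminium exhaust canister standing on end, 52 mm diameter, 88 mm tall. Origin: centre of its underside.
- screwdriver: Bystander: screwdriver with a red handle, 160 mm long, lying roughly along x between stand and block. Origin: under its middle.
- screw_jar: Bystander: small glass jar with grey cap, 40 mm diameter, 50 mm tall. Origin: centre of its underside.
Not all that is in view belongs to the job. What is meant by the key is not turquoise, and is the larger of those in its own colour.

How it is judged:
By the outcome, as a careful person would: the job done as asked, in the order asked, and still so for the second after the job is handed in, while the arm keeps its last pose, push and grip.
It also fails if it takes over 72 s, if anything falls off the work surface, if the arm or the gripper's body presses on something with over 40 N, if the wrist force passes 120 N, or if a joint passes its speed limit or range.

## Working session

There is one attempt and no reset: what is moved stays moved. The work goes in short steps, Python scripts to look and compute and a tool call to move; the robot and the scene stay as the last step left them, time stands still between calls to the robot, and variables do not carry over. Pictures are saved under pics/ and viewed, and the job is handed in when it is done.

Besides the shell and the picture viewer there is one more tool, called after ">>>" as name([rows], argument=value, ...), one row to a line, values as JSON. apply_moves: Moves the arm, as the interface text tells. Its arguments: {"type":"object","properties":{"motion":{"type":"array"},"grip":{"type":"number"},"grip_force":{"type":"number"}},"required":["motion"]}

```bash
mkdir -p pics; ls; cat > h.py <<'E'
import numpy as np, cv2
from cell import observe, read_camera, hand_in, search_frame, tip_of
def save(p,n): cv2.imwrite('pics/'+n, cv2.cvtColor(p['img'],cv2.COLOR_RGB2BGR))
E
python3 - <<'E'
from h import *
o=observe(); print(o)
for c in ['scene','top','wrist']:
    p=read_camera(c); save(p,c+'0.png')
    print(c,p['camera_matrix'].tolist(),p['D'], p.get('tool_from_camera'))
    if c!='wrist':
        print(p['R'],p['t'])
    for q in ['key','key_tip','key_grip','bolt_head','stand','key_rack']:
        print(q,[(np.round(d['location'],3).tolist(),round(d['score'],2)) for d in tip_of(q,p)][:4])
E
```

```text
pics
{'time': 0.0, 'qpos': array([ 1.09799071e+00,  3.42710249e-01,  1.52501853e+00,  1.92711621e-05,
        1.27537971e+00, -1.46019548e-01]), 'qvel': array([-0.00057969,  0.00045078, -0.00026929, -0.00011194,  0.00122629,
        0.00038286]), 'joint_efforts': array([ 6.70685472e-05, -4.31248212e+01, -2.44215953e+01,  7.16966484e-02,
        5.60765737e-02, -4.72642068e-05]), 'tool_pos': array([0.16836995, 0.49694873, 0.29155083]), 'tool_rot': array([-3.14009563e+00, -2.38787679e-04,  2.81480078e+00]), 'contact_force': array([-0.19445489, -0.03263643,  0.48907879]), 'torque': array([0.00166429, 0.03667294, 0.05130265]), 'opening': 0.09171900107633446}
scene [[492.3967087843, 0.0, 323.8909869667566], [0.0, 492.3967087843, 196.39973707045556], [0.0, 0.0, 1.0]] [-0.09405957  0.          0.          0.          0.        ] None
[[ 0.6473895   0.76215871  0.00096716]
 [ 0.5569834  -0.47224344 -0.68319516]
 [-0.5202464   0.44283207 -0.73023519]] [-0.37261528 -0.2803942   1.54915682]
key [([0.546, -0.228, 0.015], 0.86), ([0.556, -0.127, -0.001], 0.59), ([0.652, -0.25, -0.002], 0.48)]
key
[... 813 characters left out ...]
, ([0.546, -0.231, 0.086], 0.58), ([0.552, -0.131, 0.071], 0.43)]
bolt_head [([0.488, 0.212, 0.103], 0.66)]
stand [([0.481, 0.214, 0.002], 0.88)]
key_rack [([0.548, -0.233, -0.002], 0.56)]
wrist [[345.38939607105533, 0.0, 324.1270658074694], [0.0, 345.38939607105533, 203.32435863964875], [0.0, 0.0, 1.0]] [-0.04919697  0.          0.          0.          0.        ] [[ 1.49511495e-04 -9.67548226e-01 -2.52686383e-01  6.74422038e-02]
 [ 9.99998056e-01  6.41453677e-04 -1.86446993e-03 -2.10839017e-04]
 [ 1.96605119e-03 -2.52685613e-01  9.67546441e-01 -9.13410513e-02]
 [ 0.00000000e+00  0.00000000e+00  0.00000000e+00  1.00000000e+00]]
key []
key_tip []
key_grip []
bolt_head []
stand []
key_rack []
```

View pics/scene0.png

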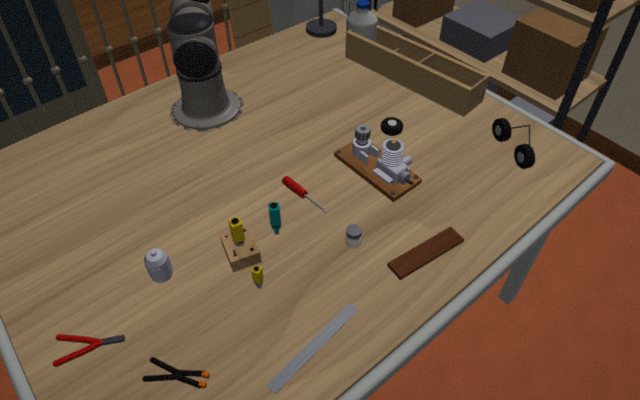

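View pics/top0.png

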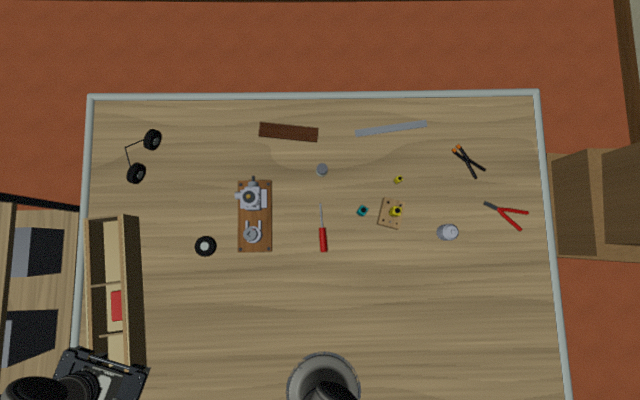

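View pics/wrist0.png

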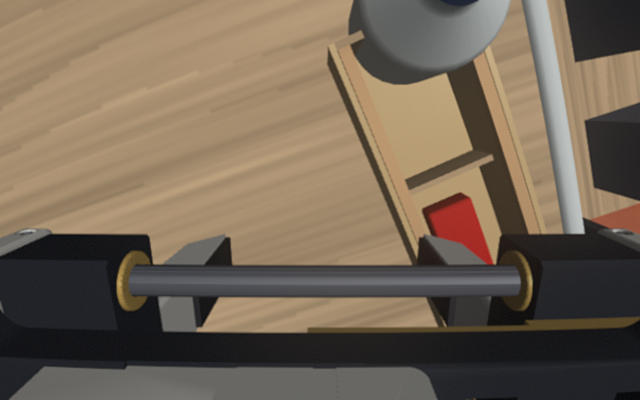

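```bash
python3 - <<'E'
import cv2,numpy as np
a=cv2.imread('pics/scene0.png');b=cv2.imread('pics/top0.png')
f=lambda i,x,y,w,h,s:cv2.resize(i[y:y+h,x:x+w],None,fx=s,fy=s,interpolation=cv2.INTER_CUBIC)
c1=f(a,205,190,80,110,5);c2=f(b,345,160,80,110,5)[:, :]
cv2.imwrite('pics/c1.png',np.hstack([c1,c2])[:600])
c3=f(a,330,110,100,90,4);c4=f(b,225,170,100,90,4)
cv2.imwrite('pics/c2.png',np.hstack([c3,c4]))
E
```

```text
(no output)
```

View pics/c1.png

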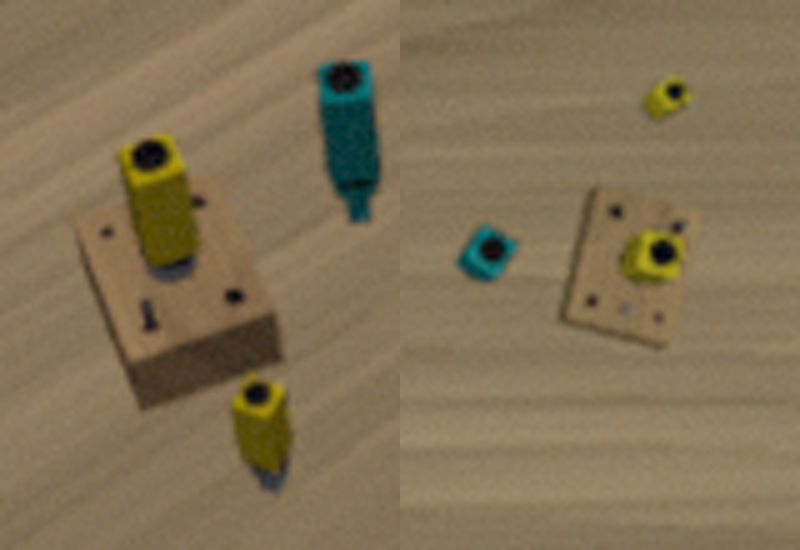

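View pics/c2.png

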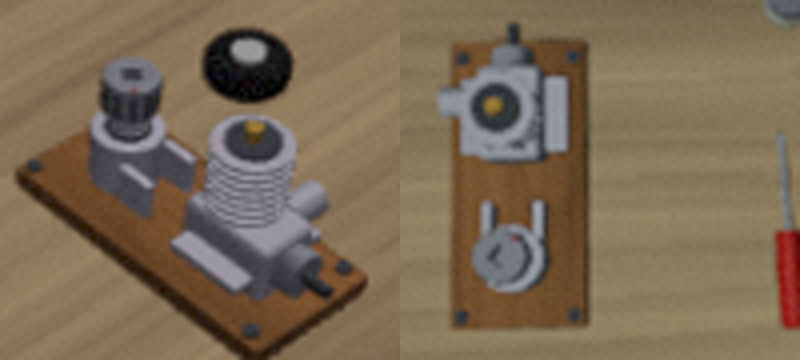

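Candidates seen in scene: the yellow key in the block (237,229), a smaller yellow one beside it (257,275), and a turquoise one (275,214). By the description it's the larger yellow one in the block, and the crop confirms it. I'll move the wrist camera over the block.

```bash
cat >> h.py <<'E'
from scipy.spatial.transform import Rotation as Ro
def plan(target,yaw=None,n=None,step=38.):
    o=observe(); p=np.array(o['tool_pos']);R=Ro.from_euler('xyz',o['tool_rot'])
    T=Ro.from_euler('xyz',[np.pi,0,o['tool_rot'][2] if yaw is None else yaw])
    d=(np.array(target)-p); rv=(R.inv()*T).as_rotvec()
    if n is None: n=int(max(np.ceil(np.linalg.norm(d)*1000/step),np.ceil(np.linalg.norm(rv)/.12),1))
    print('n',n)
    for i in range(n):
        Ri=R*Ro.from_rotvec(rv*i/n)
        print(i,np.round(Ri.inv().apply(d/n)*1000,1).tolist(),np.round(rv/n,3).tolist())
def st():
    o=observe(); print('t',round(o['time'],2),'p',np.round(o['tool_pos'],4),'r',np.round(o['tool_rot'],4),'F',np.round(o['contact_force'],1),'T',np.round(o['torque'],2),'q',np.round(o['qpos'],2),'op',round(o['opening'],4))
E
python3 - <<'E'
from h import *
plan([0.53,-0.232,0.33],2.9)
E
```

```text
n 22
0 [-26.2, -26.1, -1.7] [0.0, 0.0, -0.004]
1 [-26.1, -26.2, -1.7] [0.0, 0.0, -0.004]
2 [-26.0, -26.3, -1.7] [0.0, 0.0, -0.004]
3 [-25.9, -26.4, -1.7] [0.0, 0.0, -0.004]
4 [-25.8, -26.5, -1.7] [0.0, 0.0, -0.004]
5 [-25.7, -26.6, -1.7] [0.0, 0.0, -0.004]
6 [-25.6, -26.7, -1.7] [0.0, 0.0, -0.004]
7 [-25.5, -26.8, -1.7] [0.0, 0.0, -0.004]
8 [-25.4, -26.9, -1.7] [0.0, 0.0, -0.004]
9 [-25.3, -27.0, -1.7] [0.0, 0.0, -0.004]
10 [-25.2, -27.1, -1.7] [0.0, 0.0, -0.004]
11 [-25.1, -27.2, -1.7] [0.0, 0.0, -0.004]
12 [-25.0, -27.3, -1.7] [0.0, 0.0, -0.004]
13 [-24.9, -27.4, -1.7] [0.0, 0.0, -0.004]
14 [-24.7, -27.5, -1.7] [0.0, 0.0, -0.004]
15 [-24.6, -27.6, -1.7] [0.0, 0.0, -0.004]
16 [-24.5, -27.7, -1.7] [0.0, 0.0, -0.004]
17 [-24.4, -27.8, -1.7] [0.0, 0.0, -0.004]
18 [-24.3, -27.9, -1.7] [0.0, 0.0, -0.004]
19 [-24.2, -28.0, -1.7] [0.0, 0.0, -0.004]
20 [-24.1, -28.1, -1.7] [0.0, 0.0, -0.004]
21 [-24.0, -28.2, -1.7] [0.0, 0.0, -0.004]
```

```bash
python3 - <<'E'
from h import *
plan([0.47,0.21,0.30],2.8,n=12)
E
```

```text
n 12
0 [-31.5, -14.6, -0.6] [0.0, 0.0, 0.001]
1 [-31.5, -14.6, -0.6] [0.0, 0.0, 0.001]
2 [-31.5, -14.5, -0.6] [0.0, 0.0, 0.001]
3 [-31.5, -14.5, -0.6] [0.0, 0.0, 0.001]
4 [-31.5, -14.4, -0.6] [0.0, 0.0, 0.001]
5 [-31.6, -14.4, -0.6] [0.0, 0.0, 0.001]
6 [-31.6, -14.4, -0.6] [0.0, 0.0, 0.001]
7 [-31.6, -14.3, -0.6] [0.0, 0.0, 0.001]
8 [-31.6, -14.3, -0.6] [0.0, 0.0, 0.001]
9 [-31.6, -14.3, -0.6] [0.0, 0.0, 0.001]
10 [-31.7, -14.2, -0.6] [0.0, 0.0, 0.001]
11 [-31.7, -14.2, -0.6] [0.0, 0.0, 0.001]
```

>>> apply_moves([
  {"offset": [-31, -14, -1], "rotation": [0, 0, 0]},
  {"offset": [-31, -14, -1], "rotation": [0, 0, 0]},
  {"offset": [-31, -14, -1], "rotation": [0, 0, 0]},
  {"offset": [-31, -14, -1], "rotation": [0, 0, 0]},
  {"offset": [-31, -14, -1], "rotation": [0, 0, 0]},
  {"offset": [-31, -14, -1], "rotation": [0, 0, 0]},
  {"offset": [-31, -14, -1], "rotation": [0, 0, 0]},
  {"offset": [-31, -14, -1], "rotation": [0, 0, 0]},
  {"offset": [-31, -14, -1], "rotation": [0, 0, 0]},
  {"offset": [-31, -14, -1], "rotation": [0, 0, 0]},
  {"offset": [-31, -14, -1], "rotation": [0, 0, 0]},
  {"offset": [-31, -14, -1], "rotation": [0, 0, 0]},
])

```text
time: 2.05
tool_pos: [0.4756, 0.2115, 0.3047]
tool_rot: [3.138, -0.0, 2.827]
contact_force: [0.3, 0.6, -0.3]
opening: 0.0917
```

```bash
cat >> h.py <<'E'
def wpose():
    o=observe(); M=np.eye(4);M[:3,:3]=Ro.from_euler('xyz',o['tool_rot']).as_matrix();M[:3,3]=o['tool_pos'];return M
def wcam(M,p): # world->cam R,t
    C=np.linalg.inv(M@p['tool_from_camera']); return C[:3,:3],C[:3,3]
def proj(X,R,t,p):
    return cv2.projectPoints(np.atleast_2d(np.float64(X)),cv2.Rodrigues(R)[0],t,p['camera_matrix'],p['D'])[0][:,0]
def unproj(uv,z,R,t,p):
    n=cv2.undistortPoints(np.float64(uv).reshape(-1,1,2),p['camera_matrix'],p['D'])[:,0]
    d=np.c_[n,np.ones(len(n))]@R; c=-R.T@t
    return c+d*((z-c[2])/d[:,2])[:,None]
E
python3 - <<'E'
from h import *
import pickle
st(); M=wpose(); p=read_camera('wrist'); save(p,'w1.png'); pickle.dump((M,p),open('w1.pkl','wb'))
for q in ['bolt_head','stand']:
    print(q,[(np.round(d['location'],3).tolist(),round(d['score'],2)) for d in tip_of(q,p)][:4])
R,t=wcam(M,p); print(proj([[.487,.21,.106]],R,t,p))
E
```

```text
t 2.05 p [0.4756 0.2115 0.3047] r [ 3.1375e+00 -1.0000e-04  2.8272e+00] F [ 0.3  0.6 -0.3] T [-0.02 -0.02 -0.05] q [ 0.27  0.32  1.52  0.    1.3  -0.99] op 0.0917
bolt_head []
stand [([0.484, 0.216, -0.001], 0.6)]
[[326.43859351 206.65776337]]
```

View pics/w1.png

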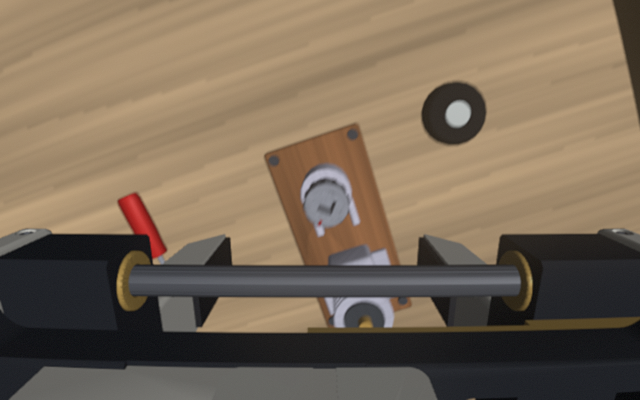

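```bash
python3 - <<'E'
import cv2,numpy as np
a=cv2.imread('pics/w1.png')
cv2.imwrite('pics/c3.png',cv2.resize(a[160:245,285:370],None,fx=7,fy=7,interpolation=cv2.INTER_CUBIC))
E
```

```text
(no output)
```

View pics/c3.png

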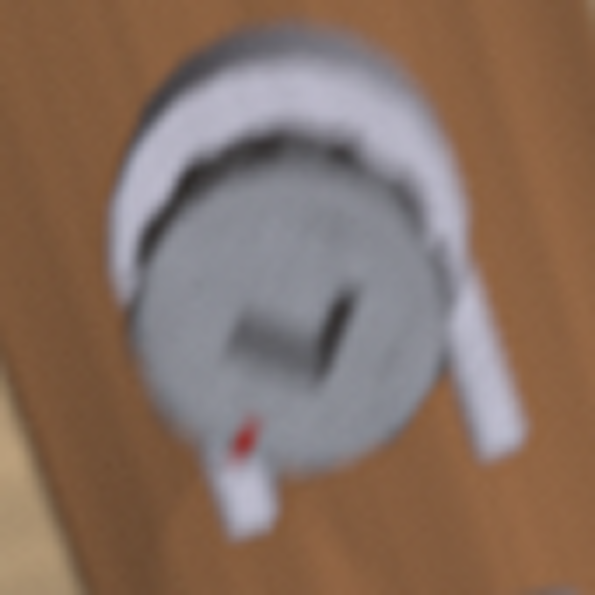

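```bash
python3 - <<'E'
from h import *
import pickle
M,p=pickle.load(open('w1.pkl','rb')); R,t=wcam(M,p)
c=np.array([[289,319],[243,437],[323,385],[357,288],[225,355]])/7+[285,160]-0.43
W=unproj(c,.106,R,t,p); print(np.round(W,4))
f=lambda a,b:np.arctan2(*(W[b]-W[a])[[1,0]])
print(f(0,1),f(3,2),f(2,4)+np.pi/2,f(2,4)-np.pi/2)
# stand axis: base edge corners
e=unproj([[267,157],[330,322],[357,125],[408,300]],.018,R,t,p);print(e,[np.arctan2(*(e[b]-e[a])[[1,0]]) for a,b in((0,1),(2,3))])
E
```

```text
[[0.4855 0.2099 0.106 ]
 [0.4984 0.1997 0.106 ]
 [0.495  0.2114 0.106 ]
 [0.4844 0.2192 0.106 ]
 [0.4875 0.2009 0.106 ]]
-0.6734727592181581 -0.6344104508583113 -0.6232956674135162 -3.7648883210033093
[[0.43620241 0.15881509 0.018     ]
 [0.65361812 0.16164279 0.018     ]
 [0.43386346 0.26238289 0.018     ]
 [0.65428463 0.26220169 0.018     ]] [np.float64(0.013005238931096876), np.float64(-0.0008220271082924595)]
```

```bash
python3 - <<'E'
from h import *
plan([0.525,-0.232,0.28],2.9,n=12)
E
```

```text
n 12
0 [-15.4, -33.8, 1.9] [0.0, -0.0, -0.006]
1 [-15.2, -33.9, 1.9] [0.0, -0.0, -0.006]
2 [-15.0, -34.0, 1.9] [0.0, -0.0, -0.006]
3 [-14.8, -34.1, 1.9] [0.0, -0.0, -0.006]
4 [-14.6, -34.2, 1.9] [0.0, -0.0, -0.006]
5 [-14.4, -34.3, 1.9] [0.0, -0.0, -0.006]
6 [-14.1, -34.4, 2.0] [0.0, -0.0, -0.006]
7 [-13.9, -34.5, 2.0] [0.0, -0.0, -0.006]
8 [-13.7, -34.6, 2.0] [0.0, -0.0, -0.006]
9 [-13.5, -34.6, 2.0] [0.0, -0.0, -0.006]
10 [-13.2, -34.7, 2.0] [0.0, -0.0, -0.006]
11 [-13.0, -34.8, 2.0] [0.0, -0.0, -0.006]
```

>>> apply_moves([
  {"offset": [-14.5, -34, 2], "rotation": [0, 0, -0.006]},
  {"offset": [-14.5, -34, 2], "rotation": [0, 0, -0.006]},
  {"offset": [-14.5, -34, 2], "rotation": [0, 0, -0.006]},
  {"offset": [-14.5, -34, 2], "rotation": [0, 0, -0.006]},
  {"offset": [-14.5, -34, 2], "rotation": [0, 0, -0.006]},
  {"offset": [-14.5, -34, 2], "rotation": [0, 0, -0.006]},
  {"offset": [-14.5, -34, 2], "rotation": [0, 0, -0.006]},
  {"offset": [-14.5, -34, 2], "rotation": [0, 0, -0.006]},
  {"offset": [-14.5, -34, 2], "rotation": [0, 0, -0.006]},
  {"offset": [-14.5, -34, 2], "rotation": [0, 0, -0.006]},
  {"offset": [-14.5, -34, 2], "rotation": [0, 0, -0.006]},
  {"offset": [-14.5, -34, 2], "rotation": [0, 0, -0.006]},
])

```text
time: 3.2
tool_pos: [0.5293, -0.2257, 0.2769]
tool_rot: [3.13, -0.002, 2.924]
contact_force: [0.5, -0.2, 0.0]
opening: 0.0915
```

```bash
python3 - <<'E'
from h import *
import pickle
st(); M=wpose(); p=read_camera('wrist'); save(p,'w2.png'); pickle.dump((M,p),open('w2.pkl','wb'))
for q in ['key_rack','key_grip','key']:
    print(q,[(np.round(d['location'],3).tolist(),round(d['score'],2)) for d in tip_of(q,p)][:4])
E
```

```text
t 3.2 p [ 0.5293 -0.2257  0.2769] r [ 3.1299e+00 -2.0000e-03  2.9244e+00] F [ 0.5 -0.2  0. ] T [-0.   -0.06  0.01] q [-0.54  0.45  1.4   0.01  1.3  -1.9 ] op 0.0915
key_rack [([0.546, -0.237, 0.003], 0.89)]
key_grip [([0.552, -0.131, 0.07], 0.84), ([0.653, -0.254, 0.052], 0.79), ([0.547, -0.233, 0.088], 0.66)]
key [([0.551, -0.132, -0.0], 0.63), ([0.549, -0.23, 0.014], 0.58), ([0.652, -0.251, 0.0], 0.56)]
```

View pics/w2.png

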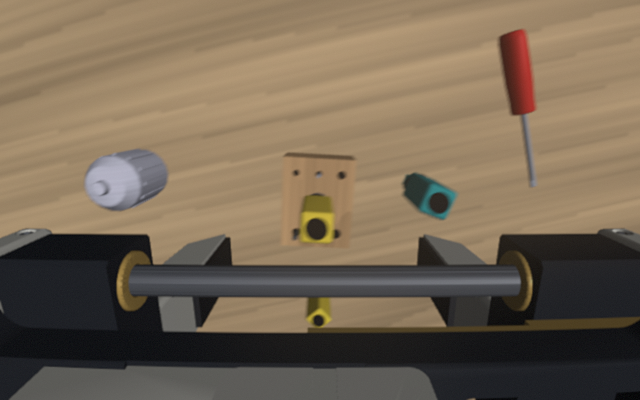

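```bash
python3 - <<'E'
import cv2,numpy as np
a=cv2.imread('pics/w2.png')
cv2.imwrite('pics/c4.png',cv2.resize(a[145:255,270:370],None,fx=5.4,fy=5.4,interpolation=cv2.INTER_CUBIC))
E
```

```text
(no output)
```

View pics/c4.png

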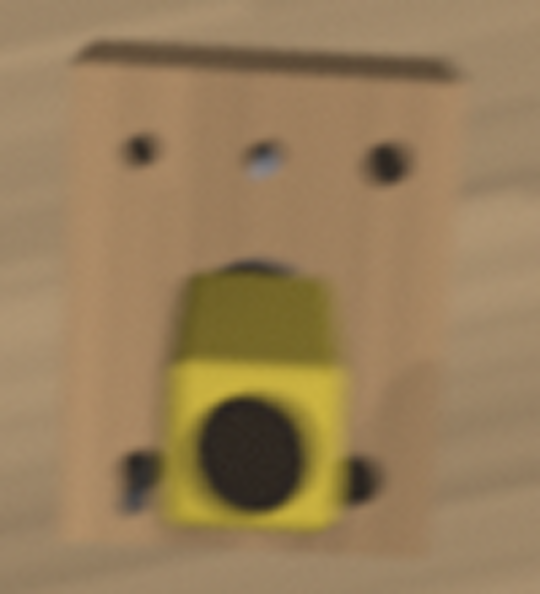

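```bash
python3 - <<'E'
from h import *
import pickle
M,p=pickle.load(open('w2.pkl','rb')); R,t=wcam(M,p)
c=np.array([[172,362],[348,366],[341,529],[163,523]])/5.4+[270,145]-.4
W=unproj(c,.116,R,t,p); print(np.round(W,4),W.mean(0)); 
for a,b in((0,1),(1,2),(2,3),(3,0)): print(np.arctan2(*(W[b]-W[a])[[1,0]])%(np.pi/2), np.linalg.norm(W[b]-W[a]))
c=np.array([[72,62],[465,80],[428,555],[64,543]])/5.4+[270,145]-.4
W=unproj(c,.04,R,t,p); print(np.round(W,4),W.mean(0)); 
for a,b in((0,1),(1,2),(2,3),(3,0)): print(np.arctan2(*(W[b]-W[a])[[1,0]])%(np.pi/2), np.linalg.norm(W[b]-W[a]))
E
```

```text
[[ 0.5302 -0.2423  0.116 ]
 [ 0.5362 -0.2183  0.116 ]
 [ 0.5599 -0.2244  0.116 ]
 [ 0.5534 -0.2492  0.116 ]] [ 0.54493186 -0.23354258  0.116     ]
1.3273445353554223 0.024759431988517138
1.319790095543128 0.024447334847452436
1.3143689183664187 0.025642749935799628
1.2831729393714078 0.024137459917749068
[[ 0.4933 -0.2558  0.04  ]
 [ 0.5114 -0.189   0.04  ]
 [ 0.5977 -0.2131  0.04  ]
 [ 0.5804 -0.2793  0.04  ]] [ 0.54566536 -0.23428986  0.04      ]
1.3065265141817133 0.06925114340776371
1.2986930789724764 0.08962486177627514
1.3149662009658791 0.06848716469104717
1.3072399770853598 0.09020013829248862
```

```bash
python3 - <<'E'
from h import *
plan([0.5453,-0.234,0.215],2.878,n=3)
E
```

```text
n 3
0 [-6.0, -2.1, 20.4] [0.004, -0.001, 0.015]
1 [-6.0, -1.9, 20.4] [0.004, -0.001, 0.015]
2 [-6.0, -1.7, 20.4] [0.004, -0.001, 0.015]
```

>>> apply_moves([
  {"offset": [-6, -2, 20], "rotation": [0.004, -0.001, 0.015]},
  {"offset": [-6, -2, 20], "rotation": [0.004, -0.001, 0.015]},
  {"offset": [-6, -2, 20], "rotation": [0.004, -0.001, 0.015]},
  {"offset": [0, 0, 0], "rotation": [0, 0, 0]},
])

```text
time: 3.73
tool_pos: [0.5465, -0.2259, 0.2173]
tool_rot: [3.141, 0.003, 2.882]
contact_force: [-1.1, 0.1, -0.4]
opening: 0.0918
```

```bash
python3 - <<'E'
from h import *
st()
plan([0.5453,-0.234,0.132],2.878,n=4)
E
```

```text
t 3.73 p [ 0.5465 -0.2259  0.2173] r [3.1405e+00 2.9000e-03 2.8820e+00] F [-1.1  0.1 -0.4] T [0.08 0.06 0.02] q [-0.52  0.53  1.44  0.    1.17 -1.83] op 0.0918
n 4
0 [-0.2, -2.0, 21.3] [0.0, 0.001, 0.001]
1 [-0.2, -2.0, 21.3] [0.0, 0.001, 0.001]
2 [-0.2, -2.0, 21.3] [0.0, 0.001, 0.001]
3 [-0.2, -2.0, 21.3] [0.0, 0.001, 0.001]
```

>>> apply_moves([
  {"offset": [0, -4, 20], "rotation": [0, 0, 0]},
  {"offset": [0, -3, 20], "rotation": [0, 0, 0]},
  {"offset": [0, -1, 20], "rotation": [0, 0, 0]},
  {"offset": [0, 0, 20], "rotation": [0, 0, 0]},
  {"offset": [0, 0, 0], "rotation": [0, 0, 0]},
  {"offset": [0, 0, 0], "rotation": [0, 0, 0]},
])

```text
time: 4.23
tool_pos: [0.5468, -0.2222, 0.1424]
tool_rot: [3.139, 0.007, 2.897]
contact_force: [0.2, -0.0, 1.0]
opening: 0.0918
```

```bash
python3 - <<'E'
from h import *
import pickle
st()
plan([0.5453,-0.234,0.132],2.878,n=1)
M=wpose(); p=read_camera('wrist'); save(p,'w3.png')
R,t=wcam(M,p); print(proj([[.5453,-.234,.116]],R,t,p))
E
```

```text
t 4.23 p [ 0.5468 -0.2222  0.1424] r [3.139  0.0073 2.8971] F [ 0.2 -0.   1. ] T [ 0.02 -0.01  0.06] q [-0.52  0.61  1.53  0.01  1.   -1.85] op 0.0918
n 1
0 [-1.3, -11.8, 10.4] [0.003, 0.007, 0.019]
[[294.25202586 299.38640448]]
```

View pics/w3.png

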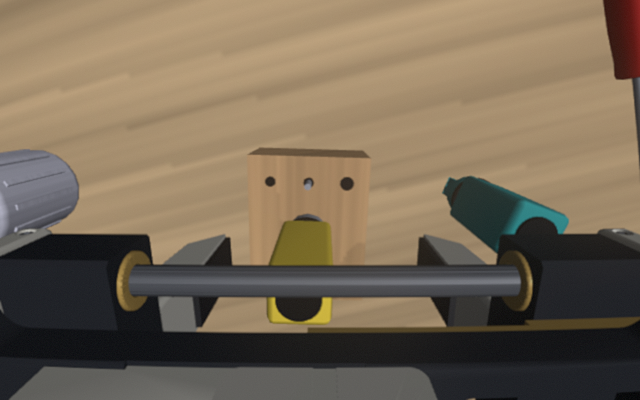

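>>> apply_moves([
  {"offset": [-1, -11, 0], "rotation": [0, 0.007, 0.019]},
  {"offset": [0, 0, 0], "rotation": [0, 0, 0]},
])

```text
time: 4.45
tool_pos: [0.5461, -0.2329, 0.1458]
tool_rot: [3.14, 0.003, 2.879]
contact_force: [0.5, -0.4, 0.8]
opening: 0.0916
```

```bash
python3 - <<'E'
from h import *
st()
plan([0.5453,-0.234,0.132],2.878,n=1)
E
```

```text
t 4.45 p [ 0.5461 -0.2329  0.1458] r [3.1399 0.0033 2.8791] F [ 0.5 -0.4  0.8] T [ 0.07 -0.02  0.01] q [-0.53  0.61  1.52  0.    1.01 -1.84] op 0.0916
n 1
0 [0.5, -1.3, 13.8] [0.002, 0.003, 0.001]
```

>>> apply_moves([
  {"offset": [0.5, -1, 14], "rotation": [0, 0.003, 0]},
  {"offset": [0, 0, 0], "rotation": [0, 0, 0]},
])

```text
time: 4.62
tool_pos: [0.5463, -0.2349, 0.1336]
tool_rot: [3.141, 0.005, 2.878]
contact_force: [-1.0, 0.1, -1.7]
opening: 0.0919
```

```bash
python3 - <<'E'
from h import *
st()
plan([0.5453,-0.234,0.132],2.878,n=1)
E
```

```text
t 4.62 p [ 0.5463 -0.2349  0.1336] r [3.1412 0.0048 2.8781] F [-1.   0.1 -1.7] T [-0.03 -0.   -0.01] q [-0.54  0.63  1.53  0.    0.99 -1.84] op 0.0919
n 1
0 [1.2, 0.6, 1.5] [0.0, 0.005, 0.0]
```

>>> apply_moves([
  {"offset": [0, 0, 1], "rotation": [0, 0.005, 0]},
  {"offset": [0, 0, 0], "rotation": [0, 0, 0]},
  {"offset": [0, 0, 0], "rotation": [0, 0, 0]},
  {"offset": [0, 0, 0], "rotation": [0, 0, 0]},
  {"offset": [0, 0, 0], "rotation": [0, 0, 0]},
  {"offset": [0, 0, 0], "rotation": [0, 0, 0]},
  {"offset": [0, 0, 0], "rotation": [0, 0, 0]},
  {"offset": [0, 0, 0], "rotation": [0, 0, 0]},
  {"offset": [0, 0, 0], "rotation": [0, 0, 0]},
], grip=1, grip_force=35)

```text
time: 5.37
tool_pos: [0.5463, -0.2353, 0.1325]
tool_rot: [3.141, -0.001, 2.877]
contact_force: [0.3, -0.1, -0.7]
opening: 0.0361
```

```bash
python3 - <<'E'
from h import *
st()
E
```

```text
t 5.37 p [ 0.5463 -0.2353  0.1325] r [ 3.1411e+00 -6.0000e-04  2.8774e+00] F [ 0.3 -0.1 -0.7] T [-0.01 -0.01  0.01] q [-0.54  0.63  1.52  0.    0.99 -1.84] op 0.0361
```

>>> apply_moves([
  {"offset": [0, 0, 0], "rotation": [0, 0, 0]},
  {"offset": [0, 0, 0], "rotation": [0, 0, 0]},
  {"offset": [0, 0, 0], "rotation": [0, 0, 0]},
  {"offset": [0, 0, 0], "rotation": [0, 0, 0]},
  {"offset": [0, 0, 0], "rotation": [0, 0, 0]},
])

```text
time: 5.78
tool_pos: [0.5465, -0.2338, 0.1322]
tool_rot: [3.139, -0.001, 2.877]
contact_force: [0.5, -0.1, -0.1]
opening: 0.0263
```

```bash
python3 - <<'E'
from h import *
st()
plan([0.5453,-0.234,0.235],2.878,n=6)
E
```

```text
t 5.78 p [ 0.5465 -0.2338  0.1322] r [ 3.1385e+00 -1.3000e-03  2.8772e+00] F [ 0.5 -0.1 -0.1] T [ 0.02 -0.05 -0.  ] q [-0.53  0.63  1.52  0.    0.99 -1.84] op 0.0263
n 6
0 [0.2, -0.0, -17.1] [0.001, -0.0, -0.0]
1 [0.2, -0.0, -17.1] [0.001, -0.0, -0.0]
2 [0.2, -0.0, -17.1] [0.001, -0.0, -0.0]
3 [0.2, -0.1, -17.1] [0.001, -0.0, -0.0]
4 [0.2, -0.1, -17.1] [0.001, -0.0, -0.0]
5 [0.2, -0.1, -17.1] [0.001, -0.0, -0.0]
```

>>> apply_moves([
  {"offset": [0, 0, -8], "rotation": [0, 0, 0]},
  {"offset": [0, 0, -10], "rotation": [0, 0, 0]},
  {"offset": [0, 0, -15], "rotation": [0, 0, 0]},
  {"offset": [0, 0, -20], "rotation": [0, 0, 0]},
  {"offset": [0, 0, -28], "rotation": [0, 0, 0]},
  {"offset": [0, 0, -28], "rotation": [0, 0, 0]},
  {"offset": [0, 0, -28], "rotation": [0, 0, 0]},
  {"offset": [0, 0, 0], "rotation": [0, 0, 0]},
])

```text
time: 6.45
tool_pos: [0.5454, -0.2349, 0.2792]
tool_rot: [3.14, -0.003, 2.876]
contact_force: [0.9, -0.6, 0.3]
opening: 0.0258
```

```bash
python3 - <<'E'
from h import *
st()
plan([0.4855,0.2099,0.270],-.64+np.pi,n=14)
M=wpose(); p=read_camera('wrist'); save(p,'w4.png')
E
```

```text
t 6.45 p [ 0.5454 -0.2349  0.2792] r [ 3.1396 -0.0032  2.8764] F [ 0.9 -0.6  0.3] T [-0.07 -0.08  0.02] q [-0.54  0.48  1.34  0.    1.32 -1.84] op 0.0258
n 14
0 [12.5, 29.5, 0.8] [0.0, -0.0, 0.027]
1 [13.2, 29.2, 0.7] [0.0, -0.0, 0.027]
2 [14.0, 28.8, 0.7] [0.0, -0.0, 0.027]
3 [14.8, 28.4, 0.7] [0.0, -0.0, 0.027]
4 [15.5, 28.0, 0.7] [0.0, -0.0, 0.027]
5 [16.3, 27.6, 0.7] [0.0, -0.0, 0.027]
6 [17.0, 27.2, 0.7] [0.0, -0.0, 0.027]
7 [17.7, 26.7, 0.7] [0.0, -0.0, 0.027]
8 [18.5, 26.2, 0.7] [0.0, -0.0, 0.027]
9 [19.1, 25.7, 0.7] [0.0, -0.0, 0.027]
10 [19.8, 25.2, 0.7] [0.0, -0.0, 0.027]
11 [20.5, 24.7, 0.7] [0.0, -0.0, 0.027]
12 [21.1, 24.1, 0.7] [0.0, -0.0, 0.027]
13 [21.8, 23.5, 0.7] [0.0, -0.0, 0.027]
```

View pics/w4.png

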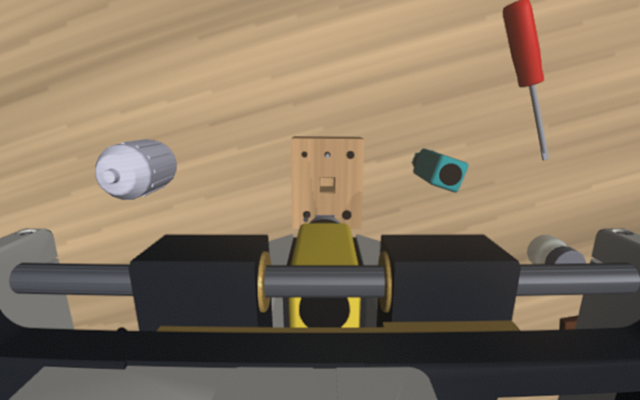

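>>> apply_moves([
  {"offset": [12.5, 29.5, 0.5], "rotation": [0, 0, 0.03]},
  {"offset": [13, 29, 0.5], "rotation": [0, 0, 0.03]},
  {"offset": [14, 29, 0.5], "rotation": [0, 0, 0.03]},
  {"offset": [15, 28.5, 0.5], "rotation": [0, 0, 0.03]},
  {"offset": [15.5, 28, 0.5], "rotation": [0, 0, 0.03]},
  {"offset": [16, 27.5, 0.5], "rotation": [0, 0, 0.03]},
  {"offset": [17, 27, 0.5], "rotation": [0, 0, 0.03]},
  {"offset": [17.5, 26.5, 0.5], "rotation": [0, 0, 0.03]},
  {"offset": [18.5, 26, 0.5], "rotation": [0, 0, 0.03]},
  {"offset": [19, 25.5, 0.5], "rotation": [0, 0, 0.03]},
  {"offset": [20, 25, 0.5], "rotation": [0, 0, 0.03]},
  {"offset": [0, 0, 0], "rotation": [0, 0, 0]},
])

```text
time: 7.5
tool_pos: [0.4973, 0.1267, 0.2656]
tool_rot: [-3.133, -0.019, 2.521]
contact_force: [-0.6, -0.4, -1.3]
opening: 0.0259
```

```bash
python3 - <<'E'
from h import *
st()
plan([0.4855,0.2099,0.260],-.64+np.pi,n=3)
E
```

```text
t 7.5 p [0.4973 0.1267 0.2656] r [-3.133  -0.0186  2.5208] F [-0.6 -0.4 -1.3] T [-0.09 -0.   -0.04] q [ 0.1   0.35  1.59  0.01  1.22 -0.86] op 0.0259
n 3
0 [19.3, 20.3, 2.1] [-0.003, -0.006, 0.006]
1 [19.4, 20.2, 2.0] [-0.003, -0.006, 0.006]
2 [19.6, 20.0, 1.9] [-0.003, -0.006, 0.006]
```

>>> apply_moves([
  {"offset": [19, 20, 1], "rotation": [-0.003, -0.006, 0.006]},
  {"offset": [19, 20, 1], "rotation": [-0.003, -0.006, 0.006]},
  {"offset": [19, 20, 1], "rotation": [-0.003, -0.006, 0.006]},
  {"offset": [0, 0, 0], "rotation": [0, 0, 0]},
  {"offset": [0, 0, 0], "rotation": [0, 0, 0]},
])

```text
time: 7.92
tool_pos: [0.483, 0.212, 0.2594]
tool_rot: [-3.135, -0.004, 2.506]
contact_force: [-0.3, -0.8, -1.4]
opening: 0.0257
```

```bash
python3 - <<'E'
from h import *
st()
plan([0.4855,0.2099,0.240],-.64+np.pi,n=1)
M=wpose();p=read_camera('wrist'); save(p,'w5.png')
R,t=wcam(M,p);
tip=M@[0,0,.1162,1]; print(tip); print(proj([tip[:3],[.4855,.2099,.106]],R,t,p))
E
```

```text
t 7.92 p [0.483  0.212  0.2594] r [-3.1352 -0.0036  2.506 ] F [-0.3 -0.8 -1.4] T [-0.07  0.01  0.02] q [ 0.27  0.38  1.56 -0.    1.21 -0.67] op 0.0257
n 1
0 [-3.3, -0.0, 19.4] [-0.006, -0.004, 0.004]
[0.48221451 0.21161935 0.14317704 1.        ]
[[324.94116657 223.33756176]
 [325.99557263 212.66748204]]
```

View pics/w5.png

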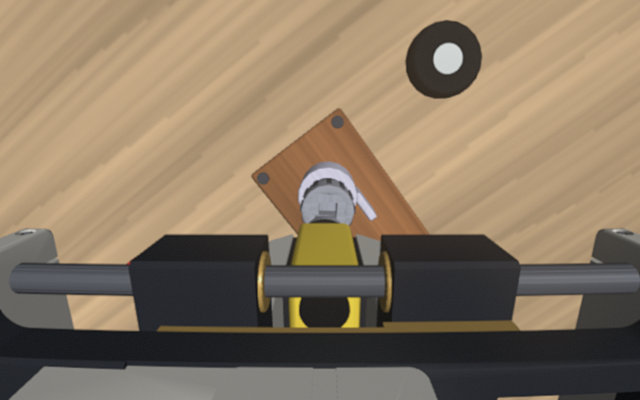

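>>> apply_moves([
  {"offset": [-3.3, 0, 12], "rotation": [-0.006, -0.004, 0.004]},
  {"offset": [0, 0, 12], "rotation": [0, 0, 0]},
  {"offset": [0, 0, 0], "rotation": [0, 0, 0]},
  {"offset": [0, 0, 0], "rotation": [0, 0, 0]},
])

```text
time: 8.3
tool_pos: [0.4861, 0.2058, 0.2344]
tool_rot: [-3.14, -0.0, 2.499]
contact_force: [0.6, 0.3, 0.2]
opening: 0.0258
```

```bash
python3 - <<'E'
from h import *
st()
plan([0.4855,0.2099,0.215],-.64+np.pi,n=2)
M=wpose();p=read_camera('wrist'); save(p,'w6.png')
cv2.imwrite('pics/c6.png',cv2.resize(p['img'][140:260,260:400,::-1],None,fx=5,fy=5,interpolation=cv2.INTER_CUBIC))
R,t=wcam(M,p);
tip=M@[0,0,.1162,1]; print(tip); print(proj([tip[:3],[.4855,.2099,.106]],R,t,p))
E
```

```text
t 8.3 p [0.4861 0.2058 0.2344] r [-3.1397e+00 -1.0000e-04  2.4987e+00] F [0.6 0.3 0.2] T [-0.01 -0.03 -0.03] q [ 0.26  0.4   1.6  -0.    1.14 -0.67] op 0.0258
n 2
0 [1.5, 1.5, 9.7] [-0.001, -0.0, -0.001]
1 [1.5, 1.5, 9.7] [-0.001, -0.0, -0.001]
[0.48596423 0.20565112 0.11820513 1.        ]
[[324.9434151  223.3374772 ]
 [329.68148217 213.45526981]]
```

View pics/c6.png

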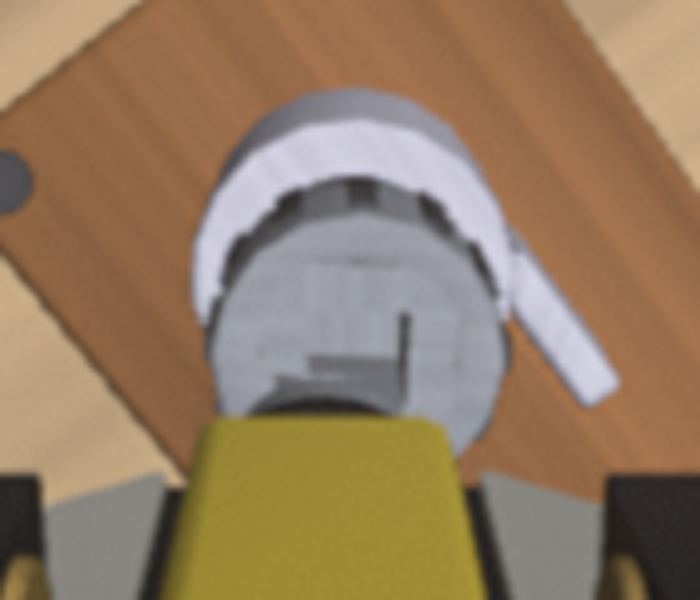

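>>> apply_moves([
  {"offset": [3.8, 3.8, 4], "rotation": [0, 0, 0]},
  {"offset": [0, 0, 0], "rotation": [0, 0, 0]},
  {"offset": [0, 0, 0], "rotation": [0, 0, 0]},
])

```text
time: 8.6
tool_pos: [0.4861, 0.2104, 0.2314]
tool_rot: [-3.141, 0.001, 2.497]
contact_force: [-0.1, -0.2, -0.7]
opening: 0.0259
```

```bash
python3 - <<'E'
from h import *
st()
plan([0.4853,0.211,0.215],-.64+np.pi,n=2)
M=wpose();p=read_camera('wrist'); save(p,'w7.png')
cv2.imwrite('pics/c7.png',cv2.resize(p['img'][140:260,260:400,::-1],None,fx=5,fy=5,interpolation=cv2.INTER_CUBIC))
R,t=wcam(M,p);
tip=M@[0,0,.1162,1]; print(tip); print(proj([tip[:3],[.4853,.211,.106]],R,t,p))
E
```

```text
t 8.6 p [0.4861 0.2104 0.2314] r [-3.1407e+00  9.0000e-04  2.4965e+00] F [-0.1 -0.2 -0.7] T [-0.04 -0.   -0.01] q [ 0.26  0.41  1.6  -0.    1.13 -0.66] op 0.0259
n 2
0 [0.5, 0.0, 8.2] [-0.0, 0.0, -0.003]
1 [0.5, 0.0, 8.2] [-0.0, 0.0, -0.003]
[0.48609266 0.21024193 0.11517337 1.        ]
[[324.94367282 223.33746978]
 [325.14546845 217.41680934]]
```

View pics/c7.png

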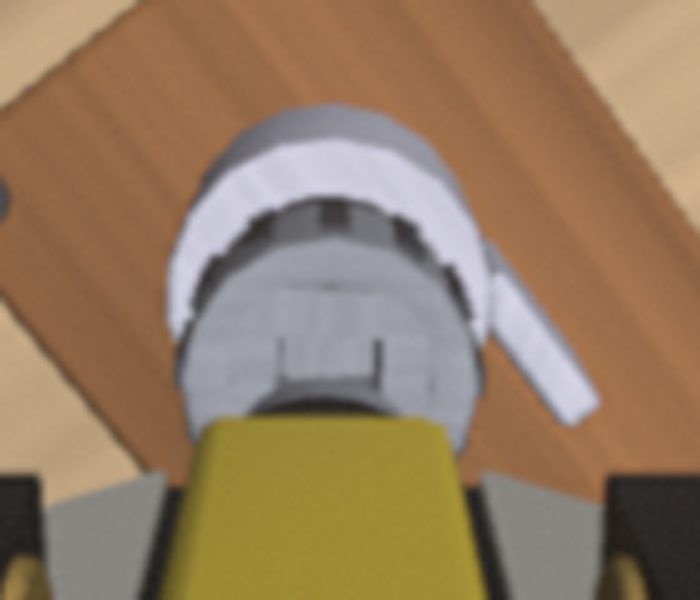

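>>> apply_moves([
  {"offset": [0.8, 0.2, 6], "rotation": [0, 0, 0]},
  {"offset": [0, 0, 0], "rotation": [0, 0, 0]},
  {"offset": [0, 0, 5], "rotation": [0, 0, 0]},
  {"offset": [0, 0, 0], "rotation": [0, 0, 0]},
])

```text
time: 8.98
tool_pos: [0.4855, 0.2114, 0.2199]
tool_rot: [3.142, 0.002, 2.497]
contact_force: [-0.4, -0.8, -1.3]
opening: 0.0262
```

```bash
python3 - <<'E'
from h import *
st()
plan([0.4855,0.211,0.1982],-.64+np.pi,n=2)
E
```

```text
t 8.98 p [0.4855 0.2114 0.2199] r [3.1415e+00 1.6000e-03 2.4972e+00] F [-0.4 -0.8 -1.3] T [-0.01  0.02 -0.03] q [ 0.27  0.42  1.62 -0.    1.1  -0.66] op 0.0262
n 2
0 [-0.1, -0.2, 10.9] [0.0, 0.001, -0.002]
1 [-0.1, -0.2, 10.9] [0.0, 0.001, -0.002]
```

>>> apply_moves([
  {"offset": [0, 0, 3], "rotation": [0, 0, 0]},
  {"offset": [0, 0, 3], "rotation": [0, 0, 0]},
  {"offset": [0, 0, 0], "rotation": [0, 0, 0]},
])

```text
time: 9.23
tool_pos: [0.4855, 0.2114, 0.2131]
tool_rot: [-3.141, 0.002, 2.497]
contact_force: [0.7, -0.1, -1.1]
opening: 0.0261
```

```bash
python3 - <<'E'
from h import *
st()
E
```

```text
t 9.23 p [0.4855 0.2114 0.2131] r [-3.1414e+00  1.5000e-03  2.4974e+00] F [ 0.7 -0.1 -1.1] T [-0.04 -0.04 -0.02] q [ 0.27  0.43  1.63 -0.    1.09 -0.66] op 0.0261
```

Tip at 0.097, past the taper with no contact force. Continuing down to home (TCP ≈ 0.198).

>>> apply_moves([
  {"offset": [0, 0, 4], "rotation": [0, 0, 0]},
  {"offset": [0, 0, 4], "rotation": [0, 0, 0]},
  {"offset": [0, 0, 3], "rotation": [0, 0, 0]},
  {"offset": [0, 0, 0], "rotation": [0, 0, 0]},
])

```text
time: 9.57
tool_pos: [0.4855, 0.2114, 0.2008]
tool_rot: [-3.141, 0.001, 2.497]
contact_force: [0.3, 0.6, -1.3]
opening: 0.0257
```

```bash
python3 - <<'E'
from h import *
st()
E
```

```text
t 9.57 p [0.4855 0.2114 0.2008] r [-3.1413e+00  1.4000e-03  2.4974e+00] F [ 0.3  0.6 -1.3] T [-0.06 -0.08  0.02] q [ 0.27  0.44  1.64 -0.    1.06 -0.66] op 0.0257
```

>>> apply_moves([
  {"offset": [0, 0, 2], "rotation": [0, 0, 0]},
  {"offset": [0, 0, 1], "rotation": [0, 0, 0]},
  {"offset": [0, 0, 1], "rotation": [0, 0, 0]},
])

```text
time: 9.82
tool_pos: [0.4858, 0.2115, 0.1975]
tool_rot: [3.141, 0.002, 2.497]
contact_force: [-2.9, -1.0, 11.5]
opening: 0.0257
```

```bash
python3 - <<'E'
from h import *
st()
E
```

```text
t 9.82 p [0.4858 0.2115 0.1975] r [3.1410e+00 2.0000e-03 2.4974e+00] F [-2.9 -1.  11.5] T [-0.21  0.76 -0.01] q [ 0.27  0.45  1.65 -0.    1.05 -0.66] op 0.0257
```

>>> apply_moves([
  {"offset": [0, 0, 0.5], "rotation": [0, 0, -0.07]},
  {"offset": [0, 0, 0.5], "rotation": [0, 0, -0.07]},
  {"offset": [0, 0, 0.5], "rotation": [0, 0, -0.07]},
  {"offset": [0, 0, 0.5], "rotation": [0, 0, -0.07]},
  {"offset": [0, 0, 0.5], "rotation": [0, 0, -0.07]},
])

```text
time: 10.23
tool_pos: [0.486, 0.2114, 0.1978]
tool_rot: [3.141, 0.005, 2.861]
contact_force: [-1.4, -0.5, 2.5]
opening: 0.0257
```

```bash
python3 - <<'E'
from h import *
st()
E
```

```text
t 10.23 p [0.486  0.2114 0.1978] r [3.1406 0.0046 2.8606] F [-1.4 -0.5  2.5] T [-0.02  0.27 -0.1 ] q [ 0.27  0.44  1.65 -0.    1.04 -1.02] op 0.0257
```

>>> apply_moves([
  {"offset": [0, 0, 0.6], "rotation": [0, 0.004, -0.06]},
  {"offset": [0, 0, 0.6], "rotation": [0, 0, -0.06]},
  {"offset": [0, 0, 0.6], "rotation": [0, 0, -0.06]},
])

```text
time: 10.48
tool_pos: [0.4864, 0.2115, 0.1978]
tool_rot: [3.14, 0.003, 3.05]
contact_force: [-2.6, -0.8, 3.8]
opening: 0.0259
```

```bash
python3 - <<'E'
from h import *
st()
E
```

```text
t 10.48 p [0.4864 0.2115 0.1978] r [3.1401e+00 2.8000e-03 3.0504e+00] F [-2.6 -0.8  3.8] T [-0.09  0.43 -0.04] q [ 0.27  0.45  1.65  0.    1.05 -1.21] op 0.0259
```

>>> apply_moves([
  {"offset": [0.8, 0, 0.6], "rotation": [0, 0.003, -0.06]},
  {"offset": [0, 0, 0.6], "rotation": [0, 0, -0.06]},
  {"offset": [0, 0, 0.6], "rotation": [0, 0, -0.06]},
])

```text
time: 10.73
tool_pos: [0.4863, 0.2116, 0.1975]
tool_rot: [3.14, 0.003, -3.044]
contact_force: [-1.6, -0.7, 1.2]
opening: 0.0257
```

```bash
python3 - <<'E'
from h import *
st()
E
```

```text
t 10.73 p [0.4863 0.2116 0.1975] r [ 3.1399  0.0033 -3.0437] F [-1.6 -0.7  1.2] T [ 0.02  0.41 -0.1 ] q [ 0.27  0.45  1.65  0.    1.05 -1.4 ] op 0.0257
```

>>> apply_moves([
  {"offset": [0.6, 0, 0.8], "rotation": [0, 0.003, -0.06]},
  {"offset": [0, 0, 0.8], "rotation": [0, 0, -0.06]},
  {"offset": [0, 0, 0.8], "rotation": [0, 0, -0.06]},
])

```text
time: 10.98
tool_pos: [0.4865, 0.2118, 0.196]
tool_rot: [3.14, 0.004, -2.855]
contact_force: [-1.1, -0.0, 3.8]
opening: 0.0256
```

```bash
python3 - <<'E'
from h import *
st()
E
```

```text
t 10.98 p [0.4865 0.2118 0.196 ] r [ 3.1398  0.0036 -2.8547] F [-1.1 -0.   3.8] T [ 0.05  0.26 -0.03] q [ 0.27  0.45  1.65  0.    1.04 -1.59] op 0.0256
```

>>> apply_moves([
  {"offset": [0.5, 0, 2], "rotation": [0, 0.003, 0]},
  {"offset": [0, 0, 1], "rotation": [0, 0, 0]},
])

```text
time: 11.15
tool_pos: [0.4865, 0.2119, 0.1938]
tool_rot: [3.14, 0.003, -2.854]
contact_force: [-0.1, -0.6, 2.5]
opening: 0.0264
```

```bash
python3 - <<'E'
from h import *
st()
E
```

```text
t 11.15 p [0.4865 0.2119 0.1938] r [ 3.1397e+00  2.6000e-03 -2.8541e+00] F [-0.1 -0.6  2.5] T [ 0.01  0.18 -0.05] q [ 0.27  0.45  1.65  0.    1.04 -1.59] op 0.0264
```

>>> apply_moves([
  {"offset": [0, 0, 1.5], "rotation": [0, 0, 0]},
  {"offset": [0, 0, 1], "rotation": [0, 0, 0]},
  {"offset": [0, 0, 1], "rotation": [0, 0, 0]},
  {"offset": [0, 0, 1], "rotation": [0, 0, 0]},
])

```text
time: 11.48
tool_pos: [0.4866, 0.212, 0.1922]
tool_rot: [3.14, 0.005, -2.86]
contact_force: [-3.7, -1.1, 11.0]
opening: 0.0255
```

```bash
python3 - <<'E'
from h import *
st()
M=wpose();p=read_camera('wrist'); save(p,'w8.png')
cv2.imwrite('pics/c8.png',cv2.resize(p['img'][140:260,260:400,::-1],None,fx=5,fy=5,interpolation=cv2.INTER_CUBIC))
E
```

```text
t 11.48 p [0.4866 0.212  0.1922] r [ 3.14    0.0048 -2.86  ] F [-3.7 -1.1 11. ] T [-0.23  0.88  0.06] q [ 0.27  0.45  1.65  0.    1.03 -1.59] op 0.0255
```

View pics/c8.png

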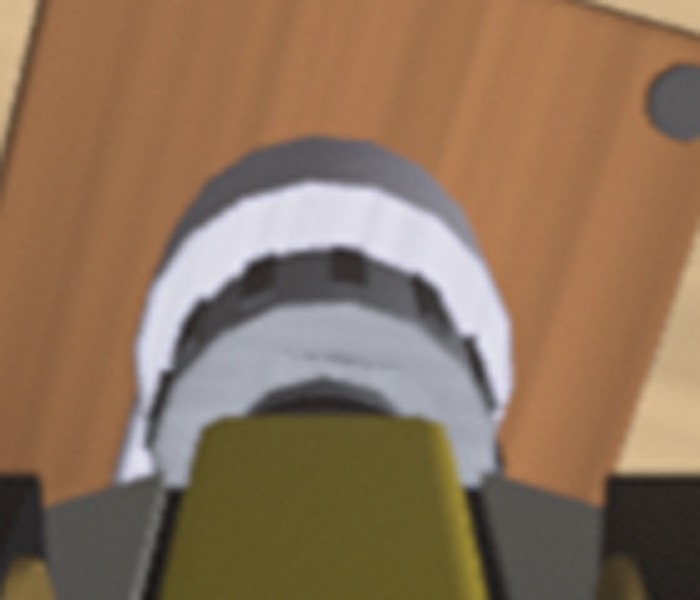

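```bash
cat >> h.py <<'E'
def corr(x=.4857,y=.2114):
    o=observe(); st(); plan([x,y,o['tool_pos'][2]],None,n=1); print('yaw',o['tool_rot'][2])
E
python3 -c "
from h import *
corr()"
```

```text
t 11.53 p [0.4866 0.212  0.1922] r [ 3.14    0.0049 -2.86  ] F [-3.9 -1.  11.3] T [-0.2   0.81 -0.03] q [ 0.27  0.45  1.65  0.    1.03 -1.59] op 0.026
n 1
0 [1.0, -0.3, -0.0] [0.002, 0.005, 0.0]
yaw -2.8600267930811887
```

>>> apply_moves([
  {"offset": [1, -0.3, 0.3], "rotation": [0.002, 0.005, 0.06]},
  {"offset": [0, 0, 0.6], "rotation": [0, 0, 0.1]},
  {"offset": [0, 0, 0.7], "rotation": [0, 0, 0.1]},
  {"offset": [0, 0, 0.7], "rotation": [0, 0, 0.1]},
  {"offset": [0, 0, 0.7], "rotation": [0, 0, 0.1]},
  {"offset": [0, 0, 0.7], "rotation": [0, 0, 0.1]},
])

```text
time: 12.03
tool_pos: [0.4864, 0.2113, 0.1919]
tool_rot: [3.14, 0.004, 2.833]
contact_force: [-2.3, -1.4, 7.6]
opening: 0.0256
```

```bash
python3 -c "
from h import *
corr()"
```

```text
t 12.03 p [0.4864 0.2113 0.1919] r [3.1403 0.0043 2.8327] F [-2.3 -1.4  7.6] T [-0.25  0.65  0.08] q [ 0.27  0.45  1.65 -0.    1.03 -1.  ] op 0.0256
n 1
0 [0.7, -0.1, -0.0] [0.001, 0.004, 0.0]
yaw 2.8327016280405317
```

>>> apply_moves([
  {"offset": [0.7, -0.1, 0.6], "rotation": [0.001, 0.004, 0.1]},
  {"offset": [0, 0, 0.6], "rotation": [0, 0, 0.1]},
  {"offset": [0, 0, 0.6], "rotation": [0, 0, 0.1]},
  {"offset": [0, 0, 0.6], "rotation": [0, 0, 0.1]},
  {"offset": [0, 0, 0.6], "rotation": [0, 0, 0.1]},
  {"offset": [0, 0, 0.6], "rotation": [0, 0, 0.1]},
  {"offset": [0, 0, 0.6], "rotation": [0, 0, 0.1]},
  {"offset": [0, 0, 0.6], "rotation": [0, 0, 0.1]},
])

```text
time: 12.7
tool_pos: [0.4856, 0.2108, 0.1911]
tool_rot: [3.139, 0.002, 1.98]
contact_force: [-2.5, -0.1, 6.5]
opening: 0.0256
```

```bash
python3 -c "
from h import *
corr()"
```

```text
t 12.7 p [0.4856 0.2108 0.1911] r [3.1389e+00 1.9000e-03 1.9803e+00] F [-2.5 -0.1  6.5] T [-0.16  0.51 -0.03] q [ 0.27  0.45  1.66 -0.    1.03 -0.14] op 0.0256
n 1
0 [0.5, 0.4, 0.0] [0.003, 0.002, 0.0]
yaw 1.9803066757206347
```

>>> apply_moves([
  {"offset": [0.4, 0.3, 0.6], "rotation": [0.002, 0.002, 0.1]},
  {"offset": [0, 0, 0.6], "rotation": [0, 0, 0.1]},
  {"offset": [0, 0, 0.6], "rotation": [0, 0, 0.1]},
  {"offset": [0, 0, 0.6], "rotation": [0, 0, 0.1]},
  {"offset": [0, 0, 0.6], "rotation": [0, 0, 0.1]},
  {"offset": [0, 0, 0.6], "rotation": [0, 0, 0.1]},
  {"offset": [0, 0, 0.6], "rotation": [0, 0, 0.1]},
  {"offset": [0, 0, 0.6], "rotation": [0, 0, 0.1]},
])

```text
time: 13.37
tool_pos: [0.4847, 0.211, 0.1903]
tool_rot: [3.14, -0.001, 1.128]
contact_force: [-2.6, -0.7, 7.0]
opening: 0.0256
```

```bash
python3 -c "
from h import *
corr()"
```

```text
t 13.37 p [0.4847 0.211  0.1903] r [ 3.1403e+00 -6.0000e-04  1.1278e+00] F [-2.6 -0.7  7. ] T [-0.16  0.55 -0.04] q [ 0.27  0.45  1.66 -0.    1.03  0.71] op 0.0256
n 1
0 [0.8, 0.7, 0.0] [0.001, -0.001, -0.0]
yaw 1.127814657677364
```

>>> apply_moves([
  {"offset": [0.1, 0.1, 0.6], "rotation": [0, 0, 0.1]},
  {"offset": [0, 0, 0.6], "rotation": [0, 0, 0.1]},
  {"offset": [0, 0, 0.6], "rotation": [0, 0, 0.1]},
  {"offset": [0, 0, 0.6], "rotation": [0, 0, 0.1]},
  {"offset": [0, 0, 0.6], "rotation": [0, 0, 0.1]},
  {"offset": [0, 0, 0.6], "rotation": [0, 0, 0.1]},
  {"offset": [0, 0, 0.6], "rotation": [0, 0, 0.1]},
  {"offset": [0, 0, 0.6], "rotation": [0, 0, 0.1]},
])

```text
time: 14.03
tool_pos: [0.484, 0.2117, 0.1895]
tool_rot: [-3.141, -0.003, 0.275]
contact_force: [-2.0, 0.4, 5.1]
opening: 0.0258
```

```bash
python3 -c "
from h import *
corr()"
```

```text
t 14.03 p [0.484  0.2117 0.1895] r [-3.1409 -0.0034  0.2752] F [-2.   0.4  5.1] T [-0.06  0.58  0.01] q [0.27 0.45 1.66 0.   1.02 1.56] op 0.0258
n 1
0 [1.5, 0.7, 0.0] [-0.001, -0.003, 0.0]
yaw 0.27515361328606347
```

>>> apply_moves([
  {"offset": [0, 0, -0.2], "rotation": [0, 0, -0.02]},
  {"offset": [0, 0, 0], "rotation": [0, 0, 0]},
])

```text
time: 14.2
tool_pos: [0.4839, 0.2118, 0.1898]
tool_rot: [-3.141, -0.004, 0.291]
contact_force: [0.0, 0.0, 1.1]
opening: 0.0259
```

```bash
python3 -c "
from h import *
st()"
```

```text
t 14.2 p [0.4839 0.2118 0.1898] r [-3.1409 -0.0035  0.2905] F [0.  0.  1.1] T [-0.07  0.22  0.04] q [0.27 0.45 1.66 0.   1.02 1.55] op 0.0259
```

>>> apply_moves([
  {"offset": [0, 0, 0], "rotation": [0, 0, 0]},
  {"offset": [0, 0, 0], "rotation": [0, 0, 0]},
  {"offset": [0, 0, 0], "rotation": [0, 0, 0]},
  {"offset": [0, 0, 0], "rotation": [0, 0, 0]},
  {"offset": [0, 0, 0], "rotation": [0, 0, 0]},
  {"offset": [0, 0, 0], "rotation": [0, 0, 0]},
  {"offset": [0, 0, 0], "rotation": [0, 0, 0]},
  {"offset": [0, 0, 0], "rotation": [0, 0, 0]},
], grip=0.3)

```text
time: 14.87
tool_pos: [0.4839, 0.2116, 0.1886]
tool_rot: [-3.141, -0.002, 0.295]
contact_force: [-0.5, -0.3, 0.1]
opening: 0.0639
```

```bash
python3 -c "
from h import *
st()
p=read_camera('wrist'); save(p,'w9.png')"
```

```text
t 14.87 p [0.4839 0.2116 0.1886] r [-3.1411e+00 -2.2000e-03  2.9460e-01] F [-0.5 -0.3  0.1] T [-0.08  0.15 -0.02] q [0.27 0.45 1.66 0.   1.02 1.54] op 0.0639
```

View pics/w9.png

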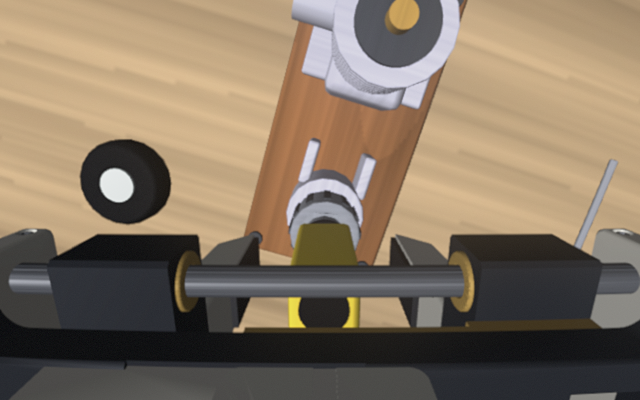

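>>> apply_moves([
  {"offset": [0, 0, 0], "rotation": [0, 0, -0.12]},
  {"offset": [0, 0, 0], "rotation": [0, 0, -0.12]},
  {"offset": [0, 0, 0], "rotation": [0, 0, -0.12]},
  {"offset": [0, 0, 0], "rotation": [0, 0, -0.12]},
  {"offset": [0, 0, 0], "rotation": [0, 0, -0.12]},
  {"offset": [0, 0, 0], "rotation": [0, 0, -0.12]},
  {"offset": [0, 0, 0], "rotation": [0, 0, -0.12]},
  {"offset": [0, 0, 0], "rotation": [0, 0, -0.12]},
])

```text
time: 15.58
tool_pos: [0.484, 0.2116, 0.1887]
tool_rot: [3.14, -0.002, 1.29]
contact_force: [1.0, 0.4, 0.2]
opening: 0.0646
```

```bash
python3 -c "
from h import *
st(); plan([.4848,.2117,.1897],0.28+np.pi)"
```

```text
t 15.58 p [0.484  0.2116 0.1887] r [ 3.1396e+00 -1.9000e-03  1.2902e+00] F [1.  0.4 0.2] T [-0.08  0.08 -0.02] q [0.27 0.45 1.66 0.   1.02 0.55] op 0.0646
n 18
0 [0.0, 0.0, -0.1] [0.0, 0.0, -0.118]
1 [0.0, 0.0, -0.1] [0.0, 0.0, -0.118]
2 [0.0, 0.0, -0.1] [0.0, 0.0, -0.118]
3 [0.0, 0.0, -0.1] [0.0, 0.0, -0.118]
4 [-0.0, 0.0, -0.1] [0.0, 0.0, -0.118]
5 [-0.0, 0.0, -0.1] [0.0, 0.0, -0.118]
6 [-0.0, 0.0, -0.1] [0.0, 0.0, -0.118]
7 [-0.0, 0.0, -0.1] [0.0, 0.0, -0.118]
8 [-0.0, 0.0, -0.1] [0.0, 0.0, -0.118]
9 [-0.0, 0.0, -0.1] [0.0, 0.0, -0.118]
10 [-0.0, 0.0, -0.1] [0.0, 0.0, -0.118]
11 [-0.0, 0.0, -0.1] [0.0, 0.0, -0.118]
12 [-0.0, 0.0, -0.1] [0.0, 0.0, -0.118]
13 [-0.0, 0.0, -0.1] [0.0, 0.0, -0.118]
14 [-0.0, 0.0, -0.1] [0.0, 0.0, -0.118]
15 [-0.0, 0.0, -0.1] [0.0, 0.0, -0.118]
16 [-0.0, 0.0, -0.1] [0.0, 0.0, -0.118]
17 [-0.0, -0.0, -0.1] [0.0, 0.0, -0.118]
```

>>> apply_moves([
  {"offset": [0, 0, 0], "rotation": [0, 0, -0.12]},
  {"offset": [0, 0, 0], "rotation": [0, 0, -0.12]},
  {"offset": [0, 0, 0], "rotation": [0, 0, -0.12]},
  {"offset": [0, 0, 0], "rotation": [0, 0, -0.12]},
  {"offset": [0, 0, 0], "rotation": [0, 0, -0.12]},
  {"offset": [0, 0, 0], "rotation": [0, 0, -0.12]},
  {"offset": [0, 0, 0], "rotation": [0, 0, -0.12]},
  {"offset": [0, 0, 0], "rotation": [0, 0, -0.12]},
  {"offset": [0, 0, 0], "rotation": [0, 0, -0.12]},
  {"offset": [0, 0, 0], "rotation": [0, 0, -0.12]},
  {"offset": [0, 0, 0], "rotation": [0, 0, -0.12]},
  {"offset": [0, 0, 0], "rotation": [0, 0, -0.12]},
])

```text
time: 16.58
tool_pos: [0.4841, 0.2116, 0.189]
tool_rot: [3.139, 0.003, 2.79]
contact_force: [-0.1, -0.1, 0.1]
opening: 0.0642
```

```bash
python3 -c "
from h import *
st(); plan([.4848,.2117,.1897],0.28+np.pi)"
```

```text
t 16.58 p [0.4841 0.2116 0.189 ] r [3.1391e+00 2.5000e-03 2.7902e+00] F [-0.1 -0.1  0.1] T [ 0.   -0.07 -0.01] q [ 0.27  0.45  1.66  0.    1.02 -0.95] op 0.0642
n 6
0 [-0.1, 0.0, -0.1] [0.0, 0.001, -0.105]
1 [-0.1, 0.0, -0.1] [0.0, 0.001, -0.105]
2 [-0.1, 0.0, -0.1] [0.0, 0.001, -0.105]
3 [-0.1, 0.0, -0.1] [0.0, 0.001, -0.105]
4 [-0.1, 0.0, -0.1] [0.0, 0.001, -0.105]
5 [-0.1, -0.0, -0.1] [0.0, 0.001, -0.105]
```

>>> apply_moves([
  {"offset": [-0.6, 0, -0.3], "rotation": [0, 0.002, -0.12]},
  {"offset": [0, 0, 0], "rotation": [0, 0, -0.12]},
  {"offset": [0, 0, 0], "rotation": [0, 0, -0.12]},
  {"offset": [0, 0, 0], "rotation": [0, 0, -0.12]},
  {"offset": [0, 0, 0], "rotation": [0, 0, -0.12]},
  {"offset": [0, 0, 0], "rotation": [0, 0, 0]},
])

```text
time: 17.08
tool_pos: [0.4848, 0.2115, 0.1895]
tool_rot: [3.14, 0.002, -2.863]
contact_force: [-0.4, 1.0, 0.0]
opening: 0.0646
```

```bash
python3 -c "
from h import *
st(); plan([.4848,.2117,.1897],0.28+np.pi,n=1)
p=read_camera('wrist'); save(p,'w10.png')"
```

```text
t 17.08 p [0.4848 0.2115 0.1895] r [ 3.1400e+00  2.2000e-03 -2.8633e+00] F [-0.4  1.   0. ] T [ 0.03  0.01 -0.04] q [ 0.27  0.45  1.66  0.    1.03 -1.58] op 0.0646
n 1
0 [-0.1, 0.2, -0.2] [0.002, 0.002, -0.002]
```

View pics/w10.png

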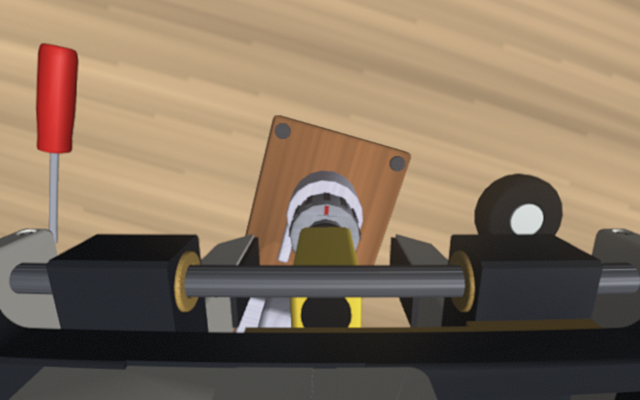

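>>> apply_moves([
  {"offset": [0, 0, 0], "rotation": [0, 0, 0]},
  {"offset": [0, 0, 0], "rotation": [0, 0, 0]},
  {"offset": [0, 0, 0], "rotation": [0, 0, 0]},
  {"offset": [0, 0, 0], "rotation": [0, 0, 0]},
  {"offset": [0, 0, 0], "rotation": [0, 0, 0]},
  {"offset": [0, 0, 0], "rotation": [0, 0, 0]},
  {"offset": [0, 0, 0], "rotation": [0, 0, 0]},
  {"offset": [0, 0, 0], "rotation": [0, 0, 0]},
  {"offset": [0, 0, 0], "rotation": [0, 0, 0]},
  {"offset": [0, 0, 0], "rotation": [0, 0, 0]},
], grip=1, grip_force=35)

```text
time: 17.97
tool_pos: [0.4847, 0.2116, 0.1895]
tool_rot: [3.14, 0.002, -2.883]
contact_force: [-0.7, 1.0, -0.9]
opening: 0.0258
```

```bash
python3 -c "
from h import *
st()"
```

```text
t 17.97 p [0.4847 0.2116 0.1895] r [ 3.1396e+00  2.2000e-03 -2.8829e+00] F [-0.7  1.  -0.9] T [ 0.04 -0.01 -0.04] q [ 0.27  0.45  1.66  0.    1.03 -1.56] op 0.0258
```

>>> apply_moves([
  {"offset": [0, 0, 0.6], "rotation": [0, 0.002, 0.1]},
  {"offset": [0, 0, 0.6], "rotation": [0, 0, 0.1]},
  {"offset": [0, 0, 0.6], "rotation": [0, 0, 0.1]},
  {"offset": [0, 0, 0.6], "rotation": [0, 0, 0.1]},
  {"offset": [0, 0, 0.6], "rotation": [0, 0, 0.1]},
  {"offset": [0, 0, 0.6], "rotation": [0, 0, 0.1]},
  {"offset": [0, 0, 0.6], "rotation": [0, 0, 0.1]},
  {"offset": [0, 0, 0.6], "rotation": [0, 0, 0.1]},
])

```text
time: 18.63
tool_pos: [0.4852, 0.2117, 0.1885]
tool_rot: [3.138, 0.001, 2.566]
contact_force: [-2.2, 0.0, 4.3]
opening: 0.026
```

```bash
python3 -c "
from h import *
corr(.4848,.2116)"
```

```text
t 18.63 p [0.4852 0.2117 0.1885] r [3.1377e+00 1.4000e-03 2.5657e+00] F [-2.2  0.   4.3] T [-0.11  0.28  0.  ] q [ 0.27  0.45  1.66  0.    1.02 -0.73] op 0.026
n 1
0 [0.3, -0.3, -0.0] [0.004, 0.001, 0.0]
yaw 2.5656508306234502
```

>>> apply_moves([
  {"offset": [0.3, -0.3, 0.6], "rotation": [0.003, 0.001, 0.1]},
  {"offset": [0, 0, 0.6], "rotation": [0, 0, 0.1]},
  {"offset": [0, 0, 0.6], "rotation": [0, 0, 0.1]},
  {"offset": [0, 0, 0.6], "rotation": [0, 0, 0.1]},
  {"offset": [0, 0, 0.6], "rotation": [0, 0, 0.1]},
  {"offset": [0, 0, 0.6], "rotation": [0, 0, 0.1]},
  {"offset": [0, 0, 0.6], "rotation": [0, 0, 0.1]},
  {"offset": [0, 0, 0.6], "rotation": [0, 0, 0.1]},
  {"offset": [0, 0, 0.6], "rotation": [0, 0, 0.1]},
  {"offset": [0, 0, 0.6], "rotation": [0, 0, 0.1]},
])

```text
time: 19.47
tool_pos: [0.4852, 0.2118, 0.1875]
tool_rot: [3.137, -0.002, 1.514]
contact_force: [-1.1, -0.3, 3.4]
opening: 0.0258
```

```bash
python3 -c "
from h import *
corr(.4848,.2116)"
```

```text
t 19.47 p [0.4852 0.2118 0.1875] r [ 3.1366e+00 -1.6000e-03  1.5140e+00] F [-1.1 -0.3  3.4] T [-0.23  0.38  0.02] q [ 0.27  0.46  1.66 -0.    1.02  0.32] op 0.0258
n 1
0 [-0.3, -0.3, -0.0] [0.005, -0.002, -0.0]
yaw 1.5140278976899317
```

Remaining to yaw ≈ 0.14: about 1.37 rad.

>>> apply_moves([
  {"offset": [-0.3, -0.3, 0.6], "rotation": [0.005, -0.002, 0.1]},
  {"offset": [0, 0, 0.6], "rotation": [0, 0, 0.1]},
  {"offset": [0, 0, 0.6], "rotation": [0, 0, 0.1]},
  {"offset": [0, 0, 0.6], "rotation": [0, 0, 0.1]},
  {"offset": [0, 0, 0.6], "rotation": [0, 0, 0.1]},
  {"offset": [0, 0, 0.6], "rotation": [0, 0, 0.1]},
  {"offset": [0, 0, 0.6], "rotation": [0, 0, 0.1]},
  {"offset": [0, 0, 0.6], "rotation": [0, 0, 0.1]},
  {"offset": [0, 0, 0.6], "rotation": [0, 0, 0.1]},
  {"offset": [0, 0, 0.6], "rotation": [0, 0, 0.1]},
])

```text
time: 20.3
tool_pos: [0.4855, 0.2117, 0.1866]
tool_rot: [3.14, -0.004, 0.462]
contact_force: [-1.1, -0.1, 3.7]
opening: 0.0259
```

```bash
python3 -c "
from h import *
corr(.4848,.2116)"
```

```text
t 20.3 p [0.4855 0.2117 0.1866] r [ 3.14   -0.0045  0.4622] F [-1.1 -0.1  3.7] T [-0.21  0.53 -0.02] q [ 0.27  0.46  1.66 -0.    1.02  1.38] op 0.0259
n 1
0 [-0.6, -0.2, -0.0] [0.002, -0.004, -0.0]
yaw 0.4622487010331606
```

>>> apply_moves([
  {"offset": [-0.5, -0.2, 0.6], "rotation": [0.002, -0.004, 0.1]},
  {"offset": [0, 0, 0.6], "rotation": [0, 0, 0.1]},
  {"offset": [0, 0, 0.6], "rotation": [0, 0, 0.1]},
  {"offset": [0, 0, 0.5], "rotation": [0, 0, 0]},
])

```text
time: 20.63
tool_pos: [0.4856, 0.2115, 0.1862]
tool_rot: [-3.141, -0.003, 0.143]
contact_force: [-2.1, -0.7, 4.7]
opening: 0.026
```

```bash
python3 -c "
from h import *
corr(.4848,.2116)
for c in ['wrist','scene','top']:
    p=read_camera(c); save(p,c+'11.png')
    for q in ['bolt_head','key_tip','key_grip']: print(c,q,[(np.round(d['location'],3).tolist(),round(d['score'],2)) for d in tip_of(q,p)][:3])
a=cv2.imread('pics/wrist11.png')[130:270,240:400];b=cv2.imread('pics/scene11.png')[90:210,320:440]
cv2.imwrite('pics/c11.png',np.hstack([cv2.resize(a,(480,420),interpolation=2),cv2.resize(b,(320,320),interpolation=2)[:420] if 0 else cv2.copyMakeBorder(cv2.resize(b,(320,320),interpolation=2),0,100,0,0,0)]))
"
```

```text
t 20.63 p [0.4856 0.2115 0.1862] r [-3.1411 -0.0032  0.1429] F [-2.1 -0.7  4.7] T [-0.08  0.52 -0.03] q [0.27 0.46 1.66 0.   1.02 1.69] op 0.026
n 1
0 [-0.8, -0.2, -0.0] [-0.001, -0.003, 0.0]
yaw 0.14288756398799674
wrist bolt_head []
wrist key_tip [([0.486, 0.209, 0.07], 0.63)]
wrist key_grip [([0.488, 0.212, 0.144], 0.93)]
scene bolt_head [([0.486, 0.209, 0.09], 0.51), ([0.542, -0.231, 0.003], 0.16)]
scene key_tip [([0.554, -0.136, -0.0], 0.7), ([0.486, 0.211, 0.071], 0.5), ([0.694, -0.011, -0.0], 0.39)]
scene key_grip [([0.653, -0.253, 0.052], 0.7), ([0.55, -0.134, 0.072], 0.69), ([0.485, 0.212, 0.139], 0.6)]
top bolt_head []
top key_tip [([0.653, -0.25, -0.0], 0.37)]
top key_grip [([0.554, -0.129, 0.073], 0.62), ([0.651, -0.256, 0.053], 0.45)]
```

View pics/c11.png

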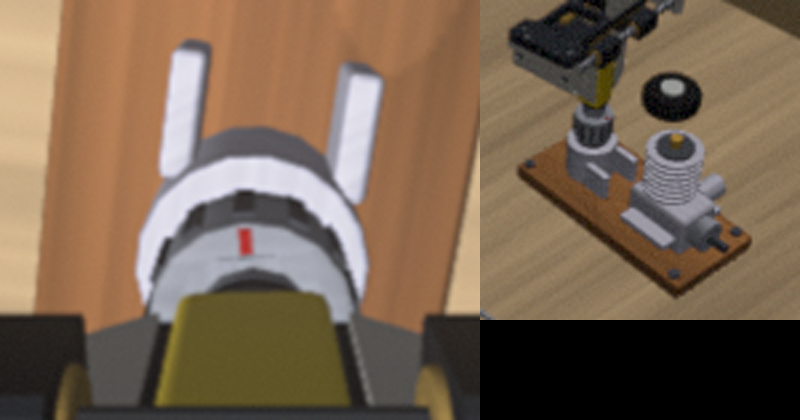

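```bash
python3 -c "
from h import *
st(); print(hand_in()); st()"
```

```text
t 21.23 p [0.4856 0.2116 0.1862] r [-3.1411 -0.0034  0.15  ] F [-1.3 -0.2  5.5] T [-0.14  0.53 -0.03] q [0.27 0.46 1.66 0.   1.02 1.69] op 0.026
the job is handed in; nothing more can be done
None
the job is handed in; nothing more can be done
```

The bolt is started one full turn past its drop, with the key home in the socket, upright and still gripped. I handed the job in at 21 s.

- **Steps:** I took the larger yellow key from the block and pushed it home in the socket. I turned the bolt back about 0.93 rad until it dropped 5.5 mm. I then turned it forward about 6.3 rad in two strokes. Between strokes I let go of the key, which stayed standing in the socket, turned the gripper back half a turn and gripped it again.
- **Last checks:**
  - The key sank 11.6 mm in all; about 11.5 mm was expected.
  - The key was still home, under about 5 N of downward push, and leaning under 0.005 rad.
  - The red mark on the bolt head was back within about 0.1 rad of where it was at the drop.
- **Caveats:**
  - The drop angle is only known to about 0.1 rad, because of the play and the step size; that is well within the tenth of a turn allowed.
  - The networks missed the bolt head in the last wrist and top pictures. In the scene picture they put it at a height of 0.090 m, about 4 mm below the expected 0.0945 m, which is within their error.
  - I did not measure the wheel, muffler, screwdriver and jar again at the end. I saw no contact with any of them.

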